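# Sort two sealed sample canisters by weight

## Robot

A 6-joint arm with a two-finger parallel gripper is mounted at the origin on the work surface. World frame = base frame: x ahead of the robot, y to its left, z up, the work surface at z = 0. Lengths are in m, angles in degrees, forces in N, time in s.
With the tool pointing down it reaches from about 0.375 to 0.9 m from the base axis. Payload 3.1 kg.
Tool frame: the origin (TCP) lies on the centre line of the jaws, within the pads' length; the fingertips stand 8 mm ahead of it and the grasp point (between the pads) lies 11 mm behind it; y points along the fingers, x is the direction in which the jaws open and shut, and the axes are right-handed (so a half turn about y gives the same grasp; the last joint's range is limited). The gripper opens to 87 mm and grips with 3 to 60 N. Pads are 19 mm wide; open, the fingers measure 117 mm over their backs; the gripper's body (75 mm by 190 mm) begins 51 mm behind the grasp point.
Start: joints at [-86.087, 30.224, 82.088, -0, 67.689, -10.227], TCP at [0.153, -0.606, 0.231] pointing down, gripper open.
Joint ranges: [-176.69, 176.69], [-43.24, 126.21], [12.49, 139.97], [-82, 262], [0, 151.66], [-163.58, 163.58]. Speed limits (degrees/s): [159.86, 159.86, 180, 180, 180, 180].

## Interface

Orientations are given as a 3x3 rotation matrix whose columns are the frame's x, y, z axes.
In Python, from rig import read_state, imaging, job, spotter gives the robot as it stands.
- The arm moves only by the tool apply_moves, never from a script. Its argument "steps" is a list of rows, each an object of numbers: "x", "y", "z": the shift along the world's x, y, z in mm; "spin": the turn about the world's z in rad. In form: [{"x": .., "y": .., "z": .., "spin": ..}, ...]. A call has 1 to 12 rows; each row shifts and turns the pose as measured when the row begins; what a row does not reach is not made up. A row lasts 1/10 s, in which the tool goes at most 50 mm and 8.59 degrees, less where a joint would pass 70% of its speed; a pose out of reach is approached as far as the arm can. A call is refused whole if a number of a shift passes 50 or a number of a turn 0.15, either way. A call with a gripper value outside its range is refused whole. "grip" is the finger opening in mm, from 0 to 87, set as the call begins (left out, the last holds). The fingers move at their own pace and stop on an object; the grip force is fixed at half the most. Time passes only in rows, so rows that do not move let the fingers close. It gives the time, the measured TCP pose, the force and the opening at its end, in the units of the state.
- read_state(): the state, without advancing time (a new reading comes with each control period).
- imaging.capture(name): name is "side" or "top"; returns the picture (420x560x3 uint8, red, green, blue); there is no depth.
- imaging.camera_params(name): a dict with "fov_y" (degrees; the focal length in pixels is half the picture's height over the tangent of half this angle, whatever the lens; pixels are square), "cx", "cy" (the principal point, pixels), "R" (3x3) and "t" (3): a world point X has camera coordinates R X + t. Camera axes: x right, y down, z forward; pixel columns grow to the right and rows downward; lengths in m; the calibration is good to about 2 mm. A picture is of the moment at which its call begins. camera_params takes no time and is no camera call.
- job.hand_in(): hands the job in, once; it reports no verdict.
Trained networks look in the newest picture that a camera, given by its name, has taken for a name from the list of things; names that differ only in an ending like _2 or _b are one class to them, and where a whole thing is asked for, a point or a joint stands for the part that bears it (a point fixed in the world has none). Each returns a list of dicts, best first, with "score" (0 to 1); they miss things now and then, are a little off and sometimes report something else, mostly with a low value. They report only what shows in the picture. A call takes as long as a camera call. They do not tell look-alikes from the thing itself.
- spotter.cut_out(name, camera): "mask" (420x560 bool, what is visible of it) and "rect" ([left, top, width, height] in pixels, round what is visible of it).
The state is a dict: "time_s": time; "joint_positions": joint angles; "qvel": joint speeds; "tau": joint torques, N m; "position": TCP position; "tcp_rot": TCP orientation; "force": force on the tool from outside, world axes, zero at the start; "moment": the same for the moment, N m; "opening": opening from 0.0 (shut) to 1.0 (fully open).
Only numpy, scipy, OpenCV 4.12 (cv2) and the standard library are available. Lean on these libraries where they do the work, as an engineer would, in place of code of your own. Each camera call takes 0.05 s, during which the arm holds its last target.

## Task

Two identical sealed aluminium canisters with black caps stand on the lab bench: one still holds a rock core, the other is empty, and only the weight tells them apart. Lift one to feel which it is, then stand the heavy canister upright in the flat tray for analysis and the light one upright in the slatted basket for washing. Do not tip either canister over on the way.

Things in the scene. Friction and masses are not known exactly. Their poses are not given: they have to be found in the camera images.
- canister_a_mid (a point): sealed aluminium cylinder with a flat black cap, 56 mm in diameter, 90 mm tall, upright on the bench; the point is its centre, 45 mm above its underside, z up along its axis. Rigid; grip it firmly by its side. Looks just like the other. Either of the two may be the one with a rock core (0.48 to 0.76 kg in all); the other holds only a liner (0.14 to 0.22 kg). Contents may rattle 1 to 2 mm.
- canister_b_mid (a point): sealed aluminium cylinder with a flat black cap, 56 mm in diameter, 90 mm tall, upright on the bench; the point is its centre, 45 mm above its underside, z up along its axis. Rigid; grip it firmly by its side. Looks just like the other. Either of the two may be the one with a rock core (0.48 to 0.76 kg in all); the other holds only a liner (0.14 to 0.22 kg). Contents may rattle 1 to 2 mm.
- tray_in (a point): flat blue plastic tray, 200 by 200 mm outside, low rim 16 mm high over the bench and 4 mm thick, fixed to the bench, empty; the point is the centre of its inner floor (4 mm above the bench), x and y along its sides, z up. It may stand left or right of the canisters. For the heavy canister.
- basket_in (a point): white slatted plastic basket, open at the top, 210 by 210 mm outside, walls 70 mm high over the bench and 5 mm thick, fixed to the bench, empty; the point is the centre of its inner floor (5 mm above the bench), x and y along its sides, z up. It stands on the side opposite the tray. For the light canister.
Not all that is in view belongs to the job. What is shaped like the part that bears canister_b_mid but blue or yellow is not meant. What is shaped like the part that bears canister_a_mid but turquoise is not meant.

How it is judged (in metres and radians):
At the end, for the whole second after the job is handed in: The heavy canister (load on its support over 3.6 N) stands on the floor of the tray, the light one (under 3.6 N) on the floor of the basket, each centre within 80 mm of its container's centre along both sides and 35 to 55 mm above the floor, upright within 10 degrees, at rest ((((x of canister_a_mid in the frame of tray_in between -0.08 and 0.08 m and y of canister_a_mid in the frame of tray_in between -0.08 and 0.08 m and z of canister_a_mid in the frame of tray_in between 0.035 and 0.055 m and contact force between canister_a and tray between 3.6 and 12 N) and (x of canister_b_mid in the frame of basket_in between -0.08 and 0.08 m and y of canister_b_mid in the frame of basket_in between -0.08 and 0.08 m and z of canister_b_mid in the frame of basket_in between 0.035 and 0.055 m and contact force between canister_b and basket between 0.5 and 3.6 N)) or ((x of canister_b_mid in the frame of tray_in between -0.08 and 0.08 m and y of canister_b_mid in the frame of tray_in between -0.08 and 0.08 m and z of canister_b_mid in the frame of tray_in between 0.035 and 0.055 m and contact force between canister_b and tray between 3.6 and 12 N) and (x of canister_a_mid in the frame of basket_in between -0.08 and 0.08 m and y of canister_a_mid in the frame of basket_in between -0.08 and 0.08 m and z of canister_a_mid in the frame of basket_in between 0.035 and 0.055 m and contact force between canister_a and basket between 0.5 and 3.6 N))) and angle between each of canister_a_mid, canister_b_mid's own z axis and vertical below 0.17 rad and linear speed of each of canister_a, canister_b below 0.02 m/s); the robot touches nothing.
It fails at once if a canister is tipped over (more than 45 degrees from upright) (angle between any of canister_a_mid, canister_b_mid's own z axis and vertical above 0.79 rad).
It also fails if it takes over 66 s, if anything falls off the work surface, if the arm or the gripper's body presses on something with over 40 N, if the wrist force passes 120 N, or if a joint passes its speed limit or range.

## Working session

There is one attempt and no reset: what is moved stays moved. The work goes in short steps, Python scripts to look and compute and a tool call to move; the robot and the scene stay as the last step left them, time stands still between calls to the robot, and variables do not carry over. Pictures are saved under pics/ and viewed, and the job is handed in when it is done.

Besides the shell and the picture viewer there is one more tool, called after "Emit:" as name(argument=value, ...) on one line, values as JSON. apply_moves: Moves the arm, as the interface text tells. Its arguments: {"type":"object","properties":{"steps":{"type":"array"},"grip":{"type":"number"}},"required":["steps"]}

```bash
mkdir -p pics
python3 - <<'E'
from rig import read_state, imaging
import cv2, numpy as np
s=read_state()
for k in s: print(k, np.round(s[k],3).tolist())
for n in ("side","top"):
    im=imaging.capture(n); cv2.imwrite(f"pics/{n}0.png",im[:,:,::-1])
    print(n,imaging.camera_params(n))
E
```

```text
time_s 0.0
joint_positions [-86.086, 30.279, 82.156, -0.002, 67.687, -10.227]
qvel [0.018, 0.071, 0.029, 0.001, -0.013, 0.025]
tau [0.001, -44.004, -17.659, 0.063, 0.058, -0.0]
position [0.153, -0.605, 0.23]
tcp_rot [[0.244, -0.0, 0.97], [-0.97, 0.002, 0.244], [-0.002, -1.0, 0.0]]
force [0.779, 0.422, -0.457]
moment [0.016, 0.022, 0.033]
opening 0.999
side {'fov_y': 49.462980795906674, 'cx': 277.36650795410196, 'cy': 212.27277202961528, 'R': array([[ 0.94292139, -0.33293625, -0.00726026],
       [-0.23961568, -0.66316184, -0.70908441],
       [ 0.23126517,  0.67035053, -0.70508623]]), 't': array([-0.52919425,  0.16516276,  0.87735589])}
top {'fov_y': 57.051049593156364, 'cx': 279.5365202607646, 'cy': 209.87166697328053, 'R': array([[ 0.0178524 , -0.99844454,  0.05281842],
       [-0.99384015, -0.02349938, -0.10830302],
       [ 0.10937576, -0.0505596 , -0.99271379]]), 't': array([-0.03005402,  0.55062806,  0.7434519 ])}
```

View pics/side0.png

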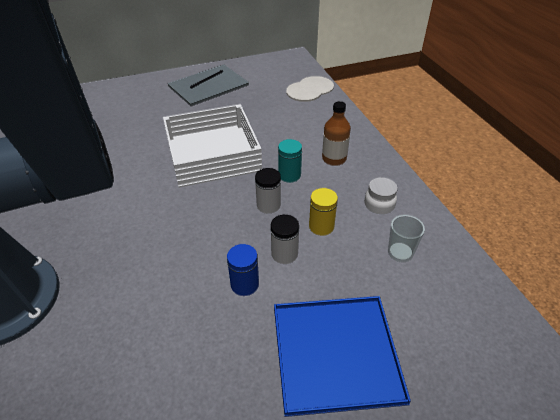

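View pics/top0.png

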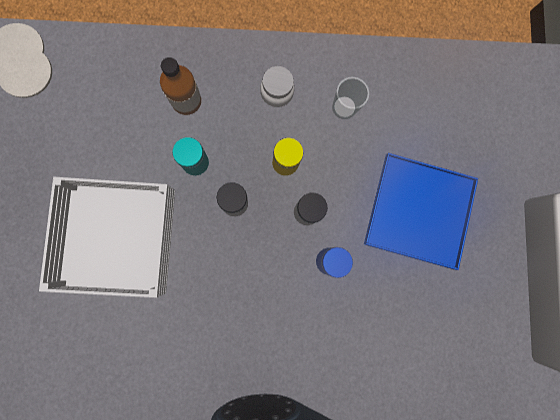

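Run:
```python
from rig import spotter
import numpy as np
for c in("top","side"):
  for n in("canister_a_mid","tray_in","basket_in"):
    for d in spotter.cut_out(n,c): 
        m=d["mask"]; ys,xs=np.nonzero(m); print(c,n,round(d["score"],2),d["rect"],xs.mean().round(1),ys.mean().round(1),m.sum())
```

```text
top canister_a_mid 0.9 [214.2, 181.5, 36.7, 34.7] 232.0 198.4 851
top canister_a_mid 0.56 [173.2, 136.2, 35.3, 39.8] 190.5 155.1 975
top tray_in 0.93 [361.9, 153.6, 118.0, 116.3] 421.2 211.0 9117
top basket_in 0.98 [42.8, 174.9, 130.7, 124.4] 107.4 237.3 14267
side canister_a_mid 0.63 [256.9, 166.3, 22.8, 49.0] 268.0 189.8 1053
side canister_a_mid 0.58 [276.3, 139.2, 26.8, 41.0] 289.6 160.2 904
side canister_a_mid 0.38 [165.3, 105.2, 94.2, 83.4] 212.0 145.1 6074
side tray_in 0.95 [272.4, 294.2, 139.4, 123.6] 337.3 357.1 13356
side basket_in 0.66 [165.3, 105.4, 94.4, 80.5] 212.2 145.1 6138
```

The side picture shows two grey canisters with black caps at (268,190) and (285,240). The look-alikes there are turquoise (290,160), yellow (323,212) and blue (243,270). In the top picture the candidates are the black caps (232,198) and (312,208), against turquoise (188,152), yellow (288,152) and blue (337,262). I choose the two black caps.

```bash
cat > h.py <<'E'
import numpy as np, cv2
from rig import imaging
def ray(n,u,v,z):
    p=imaging.camera_params(n); f=210/np.tan(np.radians(p["fov_y"]/2))
    d=p["R"].T@np.array([(u-p["cx"])/f,(v-p["cy"])/f,1]); C=-p["R"].T@p["t"]
    return C+d*(z-C[2])/d[2]
def proj(n,X):
    p=imaging.camera_params(n); f=210/np.tan(np.radians(p["fov_y"]/2))
    c=p["R"]@np.array(X)+p["t"]; return np.array([p["cx"]+f*c[0]/c[2],p["cy"]+f*c[1]/c[2]])
E
python3 - <<'E'
from h import *
im=cv2.imread("pics/top0.png"); 
for (u,v) in((232,198),(312,208)):
    w=im[v-25:v+25,u-25:u+25]; m=(w.max(2)<62).astype(np.uint8)
    n,l,st,ce=cv2.connectedComponentsWithStats(m); i=1+np.argmax(st[1:,4]); print("cap",st[i],ce[i]+[u-25,v-25], ray("top",*(ce[i]+[u-25,v-25]),0.09))
    uv=ce[i]+[u-25,v-25]; X=ray("top",*uv,0.09); print(" side proj of top centre",proj("side",X))
hsv=cv2.cvtColor(im,cv2.COLOR_BGR2HSV)
tr=((hsv[...,0]>105)&(hsv[...,0]<125)&(hsv[...,1]>150)).astype(np.uint8)
n,l,st,ce=cv2.connectedComponentsWithStats(tr); i=1+np.argmax(st[1:,4])
ys,xs=np.nonzero(l==i); r=cv2.minAreaRect(np.c_[xs,ys].astype(np.float32)); b=cv2.boxPoints(r); print(b.tolist()); P=np.array([ray("top",*q,.016) for q in b]); print(P.round(3),P.mean(0))
for c in [(54,178),(169,184),(157,297),(40,291)]: print(ray("top",*c,.07).round(3))
cv2.imwrite("pics/crop.png",np.hstack([cv2.resize(im[130:290,165:360],None,fx=4,fy=3.5)]))
E
```

```text
cap [11 18 30 22 66] [235.74242424 206.37878788] [0.54915841 0.06518277 0.09      ]
 side proj of top centre [261.74511712 178.25347005]
cap [10 14 30 26 95] [310.4        212.04210526] [ 0.54190656 -0.07302098  0.09      ]
 side proj of top centre [280.15181708 222.47419121]
[[363.6397705078125, 244.90447998046875], [388.00897216796875, 152.96620178222656], [482.1424560546875, 177.91726684570312], [457.77325439453125, 269.85552978515625]]
[[ 0.485 -0.193  0.016]
 [ 0.679 -0.246  0.016]
 [ 0.631 -0.448  0.016]
 [ 0.437 -0.389  0.016]] [ 0.55797545 -0.31900282  0.016     ]
[0.597 0.404 0.07 ]
[0.591 0.193 0.07 ]
[0.382 0.204 0.07 ]
[0.39  0.413 0.07 ]
```

View pics/crop.png

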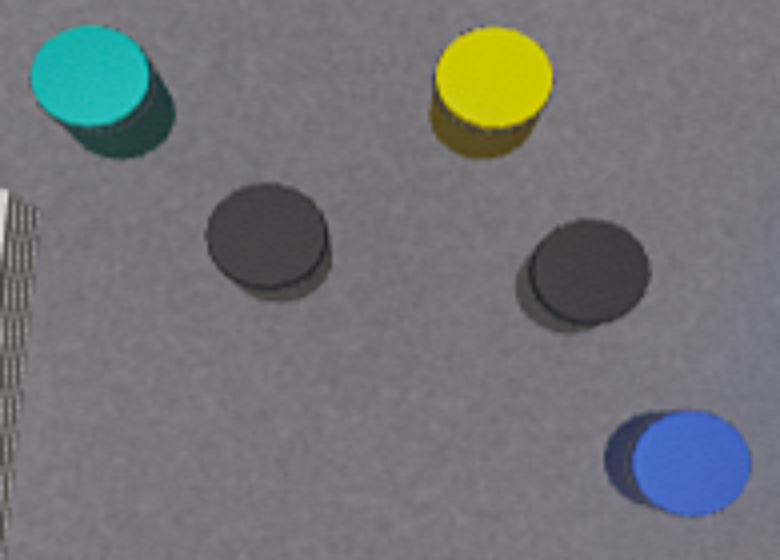

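The crop shows two flat black caps with grey shadow below, at about (231.6,196.8) and (312.4,207.3). Turquoise, yellow and blue stand clearly apart.

Run:
```python
from h import *
im=cv2.imread("pics/top0.png").astype(int)
for (u,v) in((231.6,196.8),(312.4,207.3)):
    X=ray("top",u,v,.09); print(X.round(4), "base side",proj("side",[X[0],X[1],0]).round(1),"top side",proj("side",X).round(1))
for n,c in dict(teal=(187.6,151.6),yel=(288,152),blue=(337.5,262)).items(): print(n, ray("top",*c,.09).round(3))
s=cv2.imread("pics/side0.png"); cv2.imwrite("pics/crops.png",cv2.resize(s[130:300,220:350],None,fx=4,fy=3.5))
```

```text
[0.5668 0.0733 0.09  ] base side [269.1 204. ] top side [268.3 174.2]
[ 0.5509 -0.0767  0.09  ] base side [284.9 252.5] top side [285.1 222.6]
teal [0.649 0.157 0.09 ]
yel [ 0.655 -0.03   0.09 ]
blue [ 0.451 -0.124  0.09 ]
```

View pics/crops.png

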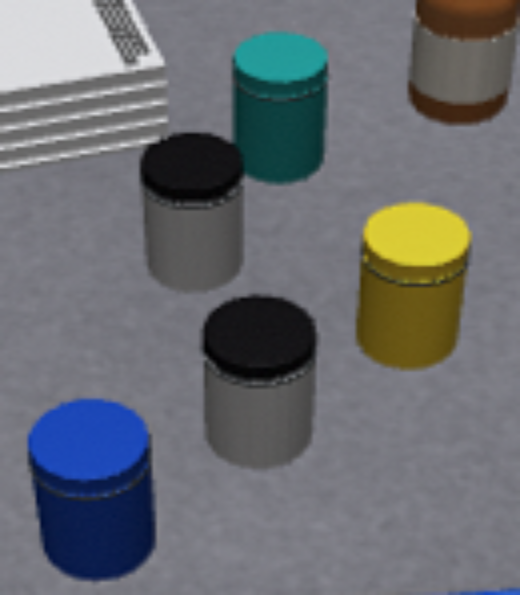

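Emit:
apply_moves(steps=[{"x":30,"y":38,"z":0},{"x":30,"y":38,"z":0},{"x":30,"y":38,"z":0},{"x":30,"y":38,"z":0},{"x":30,"y":38,"z":0},{"x":30,"y":38,"z":0},{"x":30,"y":38,"z":0},{"x":30,"y":38,"z":0},{"x":30,"y":38,"z":0},{"x":30,"y":38,"z":0},{"x":30,"y":38,"z":0},{"x":30,"y":38,"z":0}], grip=87)

```text
invalid input at $.steps[0]: expected keys x, y, z, spin
```

Emit:
apply_moves(steps=[{"x":30,"y":38,"z":0,"spin":0},{"x":30,"y":38,"z":0,"spin":0},{"x":30,"y":38,"z":0,"spin":0},{"x":30,"y":38,"z":0,"spin":0},{"x":30,"y":38,"z":0,"spin":0},{"x":30,"y":38,"z":0,"spin":0},{"x":30,"y":38,"z":0,"spin":0},{"x":30,"y":38,"z":0,"spin":0},{"x":30,"y":38,"z":0,"spin":0},{"x":30,"y":38,"z":0,"spin":0},{"x":30,"y":38,"z":0,"spin":0},{"x":30,"y":38,"z":0,"spin":0}], grip=87)

```text
time_s: 1.6
position: [0.5185, -0.1416, 0.2327]
tcp_rot: [[0.23, 0.005, 0.973], [-0.973, -0.012, 0.23], [0.013, -1.0, 0.002]]
force: [0.7, -0.4, -0.7]
opening: 1.0
```

Emit:
apply_moves(steps=[{"x":15,"y":30,"z":0,"spin":0},{"x":15,"y":30,"z":0,"spin":0},{"x":0,"y":0,"z":0,"spin":0},{"x":0,"y":0,"z":0,"spin":0},{"x":0,"y":0,"z":0,"spin":0}])

```text
time_s: 2.1
position: [0.5531, -0.0738, 0.2333]
tcp_rot: [[0.24, 0.009, 0.971], [-0.971, -0.013, 0.24], [0.014, -1.0, 0.006]]
force: [-0.1, -0.7, 0.6]
opening: 1.001
```

Run:
```python
from h import *
from rig import read_state
s=read_state(); p=s["position"]; print(np.array(p).round(4),np.round(s["tcp_rot"],3).tolist(),np.round(s["force"],2), [proj(n,p).round(1).tolist() for n in("top","side")])
for n in("side","top"):
    cv2.imwrite(f"pics/{n}1.png",imaging.capture(n)[:,:,::-1])
```

```text
[ 0.5531 -0.0738  0.2333] [[0.24, 0.009, 0.971], [-0.971, -0.013, 0.24], [0.014, -1.0, 0.006]] [-0.13 -0.73  0.56] [[323.7, 194.7], [286.1, 164.0]]
```

View pics/side1.png

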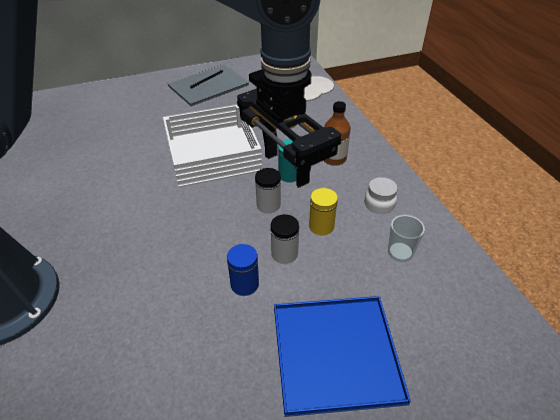

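The fingertips sit at (270,155) and (303,182), centred over the near canister (285,240) as projected. I'll go down now.

Emit:
apply_moves(steps=[{"x":-1,"y":-2,"z":-30,"spin":0},{"x":0,"y":-1,"z":-30,"spin":0},{"x":0,"y":0,"z":-30,"spin":0},{"x":0,"y":0,"z":-25,"spin":0},{"x":0,"y":0,"z":-20,"spin":0},{"x":0,"y":0,"z":-15,"spin":0},{"x":0,"y":0,"z":-10,"spin":0},{"x":0,"y":0,"z":0,"spin":0}])

```text
time_s: 3.0
position: [0.5508, -0.0888, 0.0704]
tcp_rot: [[0.222, 0.015, 0.975], [-0.975, -0.017, 0.223], [0.02, -1.0, 0.011]]
force: [-0.3, -0.1, -0.6]
opening: 0.997
```

Emit:
apply_moves(steps=[{"x":0,"y":6,"z":0,"spin":0},{"x":0,"y":6,"z":0,"spin":0},{"x":0,"y":0,"z":-8,"spin":0},{"x":0,"y":0,"z":-8,"spin":0},{"x":0,"y":0,"z":-8,"spin":0},{"x":0,"y":0,"z":0,"spin":0}])

```text
time_s: 3.6
position: [0.5528, -0.0769, 0.0477]
tcp_rot: [[0.222, 0.021, 0.975], [-0.975, -0.019, 0.222], [0.023, -1.0, 0.017]]
force: [-0.9, 0.0, 0.3]
opening: 1.002
```

Emit:
apply_moves(steps=[{"x":0,"y":0,"z":0,"spin":0},{"x":0,"y":0,"z":0,"spin":0},{"x":0,"y":0,"z":0,"spin":0},{"x":0,"y":0,"z":0,"spin":0},{"x":0,"y":0,"z":0,"spin":0},{"x":0,"y":0,"z":0,"spin":0},{"x":0,"y":0,"z":0,"spin":0},{"x":0,"y":0,"z":0,"spin":0}], grip=40)

```text
time_s: 4.4
position: [0.5527, -0.0767, 0.0475]
tcp_rot: [[0.221, 0.021, 0.975], [-0.975, -0.018, 0.222], [0.022, -1.0, 0.017]]
force: [0.2, -1.2, -0.4]
opening: 0.637
```

Emit:
apply_moves(steps=[{"x":0,"y":0,"z":8,"spin":0},{"x":0,"y":0,"z":12,"spin":0},{"x":0,"y":0,"z":12,"spin":0},{"x":0,"y":0,"z":8,"spin":0},{"x":0,"y":0,"z":0,"spin":0},{"x":0,"y":0,"z":0,"spin":0},{"x":0,"y":0,"z":0,"spin":0},{"x":0,"y":0,"z":0,"spin":0},{"x":0,"y":0,"z":0,"spin":0},{"x":0,"y":0,"z":0,"spin":0}])

```text
time_s: 5.4
position: [0.5521, -0.0768, 0.0912]
tcp_rot: [[0.221, 0.021, 0.975], [-0.975, -0.018, 0.222], [0.023, -1.0, 0.016]]
force: [-0.9, -0.7, -2.6]
opening: 0.64
```

Run:
```python
from h import *
from rig import read_state
for i in range(4):
    s=read_state(); print(np.round(s["force"],2), np.round(s["moment"],3))
    im=imaging.capture("side")
cv2.imwrite("pics/side2.png",im[:,:,::-1])
```

```text
[-0.85 -0.72 -2.58] [0.042 0.009 0.01 ]
[ 0.23  0.15 -1.53] [-0.045  0.057  0.012]
[-0.12  0.63 -1.07] [0.001 0.029 0.006]
[ 0.5   1.07 -1.9 ] [ 0.021 -0.01   0.039]
```

View pics/side2.png

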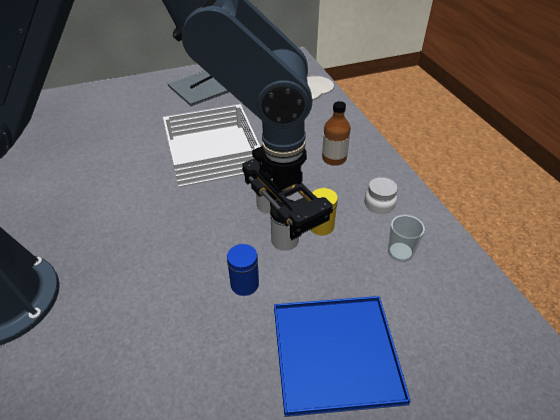

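The canister is lifted. The wrist reads about -1.8 N (≈0.18 kg), so this one is light and goes in the basket.

Emit:
apply_moves(steps=[{"x":0,"y":0,"z":15,"spin":0},{"x":0,"y":0,"z":30,"spin":0},{"x":0,"y":0,"z":30,"spin":0},{"x":0,"y":0,"z":25,"spin":0},{"x":-3,"y":15,"z":0,"spin":0},{"x":-4,"y":25,"z":0,"spin":0},{"x":-5,"y":30,"z":0,"spin":0},{"x":-5,"y":30,"z":0,"spin":0},{"x":-5,"y":30,"z":0,"spin":0},{"x":-5,"y":30,"z":0,"spin":0},{"x":-5,"y":30,"z":0,"spin":0},{"x":-5,"y":30,"z":0,"spin":0}])

```text
time_s: 6.8
position: [0.5049, 0.153, 0.1856]
tcp_rot: [[0.214, 0.006, 0.977], [-0.977, -0.015, 0.214], [0.016, -1.0, 0.002]]
force: [0.4, 0.6, -1.5]
opening: 0.632
```

Emit:
apply_moves(steps=[{"x":-3,"y":30,"z":0,"spin":0},{"x":-3,"y":30,"z":0,"spin":0},{"x":-3,"y":30,"z":0,"spin":0},{"x":-3,"y":30,"z":0,"spin":0},{"x":-3,"y":20,"z":0,"spin":0},{"x":0,"y":10,"z":0,"spin":0},{"x":0,"y":0,"z":0,"spin":0},{"x":0,"y":0,"z":0,"spin":0},{"x":0,"y":0,"z":0,"spin":0}])

```text
time_s: 7.7
position: [0.4741, 0.3144, 0.1737]
tcp_rot: [[0.222, -0.017, 0.975], [-0.975, -0.02, 0.222], [0.016, -1.0, -0.021]]
force: [0.6, -0.5, -2.3]
opening: 0.635
```

Run:
```python
from h import *
from rig import read_state
s=read_state(); p=s["position"]; print(np.array(p).round(4),np.round(s["tcp_rot"],3).tolist(),np.round(s["force"],2))
cv2.imwrite("pics/side3.png",imaging.capture("side")[:,:,::-1])
```

```text
[0.4741 0.3144 0.1737] [[0.222, -0.017, 0.975], [-0.975, -0.02, 0.222], [0.016, -1.0, -0.021]] [ 0.61 -0.47 -2.33]
```

View pics/side3.png

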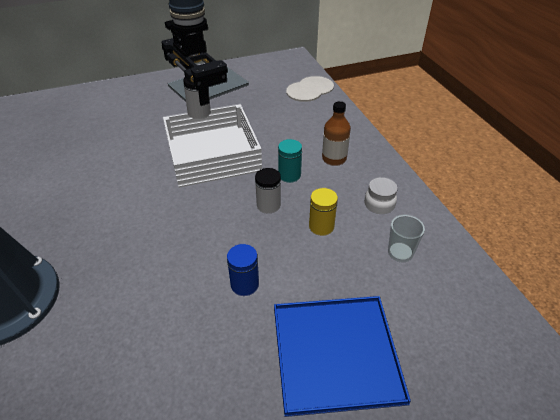

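The canister hangs upright over the basket (198,105). I'll correct the offset and lower it.

Emit:
apply_moves(steps=[{"x":8,"y":-5,"z":0,"spin":0},{"x":8,"y":-5,"z":0,"spin":0},{"x":0,"y":0,"z":-15,"spin":0},{"x":0,"y":0,"z":-20,"spin":0},{"x":0,"y":0,"z":-20,"spin":0},{"x":0,"y":0,"z":-15,"spin":0},{"x":0,"y":0,"z":0,"spin":0}])

```text
time_s: 8.45
position: [0.4999, 0.2971, 0.104]
tcp_rot: [[0.212, -0.008, 0.977], [-0.977, -0.019, 0.212], [0.017, -1.0, -0.011]]
force: [-0.2, -0.3, -1.1]
opening: 0.631
```

Emit:
apply_moves(steps=[{"x":-5,"y":3,"z":-12,"spin":0},{"x":-3,"y":3,"z":-12,"spin":0},{"x":0,"y":0,"z":-12,"spin":0},{"x":0,"y":0,"z":-6,"spin":0},{"x":0,"y":0,"z":-4,"spin":0},{"x":0,"y":0,"z":0,"spin":0},{"x":0,"y":0,"z":0,"spin":0}])

```text
time_s: 9.15
position: [0.4943, 0.3032, 0.056]
tcp_rot: [[0.211, -0.003, 0.978], [-0.977, -0.017, 0.211], [0.016, -1.0, -0.007]]
force: [-0.5, -0.4, -1.0]
opening: 0.636
```

Emit:
apply_moves(steps=[{"x":0,"y":0,"z":-2,"spin":0},{"x":0,"y":0,"z":-1,"spin":0},{"x":0,"y":0,"z":0,"spin":0},{"x":0,"y":0,"z":0,"spin":0}])

```text
time_s: 9.55
position: [0.4952, 0.3036, 0.054]
tcp_rot: [[0.211, -0.001, 0.978], [-0.977, -0.016, 0.211], [0.016, -1.0, -0.004]]
force: [0.1, -0.3, -0.9]
opening: 0.639
```

Emit:
apply_moves(steps=[{"x":0,"y":0,"z":-1,"spin":0},{"x":0,"y":0,"z":-1,"spin":0},{"x":0,"y":0,"z":0,"spin":0}])

```text
time_s: 9.85
position: [0.4955, 0.3037, 0.053]
tcp_rot: [[0.211, 0.0, 0.978], [-0.977, -0.016, 0.211], [0.016, -1.0, -0.003]]
force: [-0.2, 0.5, -2.2]
opening: 0.631
```

Emit:
apply_moves(steps=[{"x":0,"y":0,"z":-2,"spin":0},{"x":0,"y":0,"z":0,"spin":0}])

```text
time_s: 10.05
position: [0.4957, 0.304, 0.0532]
tcp_rot: [[0.211, 0.001, 0.977], [-0.977, -0.016, 0.211], [0.016, -1.0, -0.002]]
force: [-0.6, 0.6, -2.1]
opening: 0.639
```

Emit:
apply_moves(steps=[{"x":0,"y":0,"z":-3,"spin":0},{"x":0,"y":0,"z":-3,"spin":0}])

```text
time_s: 10.25
position: [0.496, 0.3043, 0.0524]
tcp_rot: [[0.211, 0.003, 0.977], [-0.977, -0.015, 0.211], [0.015, -1.0, -0.0]]
force: [-6.3, -3.4, 27.9]
opening: 0.638
```

Contact reads +28 N upward, so the canister is on the floor. I'll ease off and open.

Emit:
apply_moves(steps=[{"x":0,"y":0,"z":1,"spin":0},{"x":0,"y":0,"z":0,"spin":0}])

```text
time_s: 10.45
position: [0.4965, 0.3046, 0.0545]
tcp_rot: [[0.212, 0.005, 0.977], [-0.977, -0.014, 0.212], [0.015, -1.0, 0.002]]
force: [0.2, -0.1, -2.0]
opening: 0.639
```

Emit:
apply_moves(steps=[{"x":0,"y":0,"z":0,"spin":0},{"x":0,"y":0,"z":0,"spin":0},{"x":0,"y":0,"z":0,"spin":0},{"x":0,"y":0,"z":0,"spin":0},{"x":0,"y":0,"z":0,"spin":0},{"x":0,"y":0,"z":0,"spin":0}], grip=87)

```text
time_s: 11.05
position: [0.4964, 0.3044, 0.0525]
tcp_rot: [[0.211, 0.003, 0.977], [-0.977, -0.015, 0.211], [0.015, -1.0, 0.0]]
force: [0.2, 0.1, 0.7]
opening: 0.986
```

Released. Next I lift 140 mm slowly at first.

Emit:
apply_moves(steps=[{"x":0,"y":0,"z":10,"spin":0},{"x":0,"y":0,"z":20,"spin":0},{"x":0,"y":0,"z":30,"spin":0},{"x":0,"y":0,"z":30,"spin":0},{"x":0,"y":0,"z":30,"spin":0},{"x":0,"y":0,"z":30,"spin":0},{"x":5,"y":-20,"z":0,"spin":0},{"x":10,"y":-35,"z":0,"spin":0},{"x":10,"y":-35,"z":0,"spin":0},{"x":10,"y":-35,"z":0,"spin":0},{"x":10,"y":-35,"z":0,"spin":0},{"x":10,"y":-30,"z":0,"spin":0}])

```text
time_s: 12.25
position: [0.5507, 0.1124, 0.2185]
tcp_rot: [[0.221, 0.014, 0.975], [-0.975, -0.012, 0.221], [0.015, -1.0, 0.011]]
force: [-0.6, 1.4, -0.3]
opening: 0.997
```

Run:
```python
from h import *
cv2.imwrite("pics/side4.png",imaging.capture("side")[:,:,::-1])
cv2.imwrite("pics/top4.png",imaging.capture("top")[:,:,::-1])
```

```text
(no output)
```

View pics/side4.png

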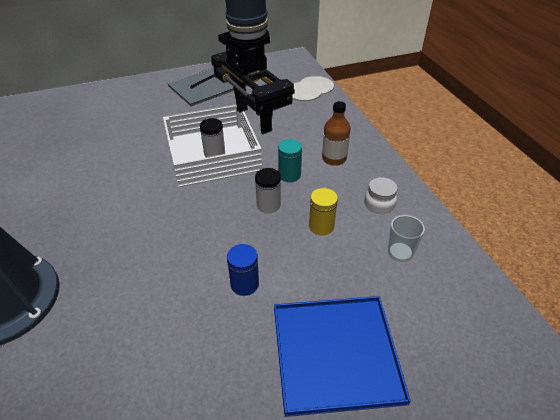

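View pics/top4.png

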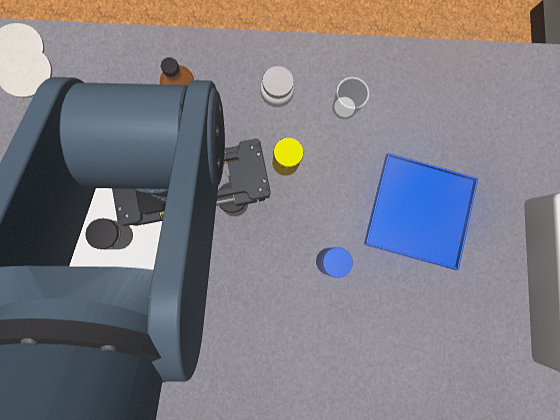

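The first canister stands upright in the basket at side (212,138). The other is undisturbed at (268,190).

Emit:
apply_moves(steps=[{"x":8,"y":-20,"z":0,"spin":0},{"x":5,"y":-10,"z":0,"spin":0},{"x":0,"y":0,"z":0,"spin":0},{"x":0,"y":0,"z":-20,"spin":0},{"x":0,"y":0,"z":-30,"spin":0},{"x":0,"y":0,"z":-20,"spin":0},{"x":0,"y":0,"z":0,"spin":0}])

```text
time_s: 13.05
position: [0.564, 0.0853, 0.1505]
tcp_rot: [[0.217, 0.019, 0.976], [-0.976, -0.009, 0.217], [0.013, -1.0, 0.017]]
force: [-0.3, 0.2, 0.2]
opening: 0.997
```

Emit:
apply_moves(steps=[{"x":1,"y":-6,"z":0,"spin":0},{"x":1,"y":-6,"z":0,"spin":0},{"x":0,"y":0,"z":-15,"spin":0},{"x":0,"y":0,"z":-20,"spin":0},{"x":0,"y":0,"z":-8,"spin":0},{"x":0,"y":0,"z":0,"spin":0}])

```text
time_s: 13.65
position: [0.5704, 0.0734, 0.1132]
tcp_rot: [[0.219, 0.031, 0.975], [-0.976, -0.009, 0.22], [0.016, -0.999, 0.029]]
force: [-0.2, 0.3, 0.0]
opening: 1.0
```

Emit:
apply_moves(steps=[{"x":-2,"y":0,"z":-20,"spin":0},{"x":-2,"y":0,"z":-20,"spin":0},{"x":0,"y":0,"z":-15,"spin":0},{"x":0,"y":0,"z":-8,"spin":0},{"x":0,"y":0,"z":0,"spin":0}])

```text
time_s: 14.15
position: [0.5719, 0.0726, 0.0547]
tcp_rot: [[0.219, 0.044, 0.975], [-0.976, -0.01, 0.219], [0.019, -0.999, 0.041]]
force: [0.2, -0.2, 0.5]
opening: 0.998
```

Emit:
apply_moves(steps=[{"x":-4,"y":0,"z":-4,"spin":0},{"x":-1,"y":0,"z":-4,"spin":0},{"x":0,"y":0,"z":0,"spin":0}])

```text
time_s: 14.45
position: [0.5684, 0.0725, 0.0486]
tcp_rot: [[0.219, 0.049, 0.975], [-0.976, -0.01, 0.219], [0.02, -0.999, 0.045]]
force: [-0.2, -0.3, 0.7]
opening: 0.999
```

Emit:
apply_moves(steps=[{"x":0,"y":0,"z":0,"spin":0},{"x":0,"y":0,"z":0,"spin":0},{"x":0,"y":0,"z":0,"spin":0},{"x":0,"y":0,"z":0,"spin":0},{"x":0,"y":0,"z":0,"spin":0},{"x":0,"y":0,"z":0,"spin":0},{"x":0,"y":0,"z":0,"spin":0},{"x":0,"y":0,"z":0,"spin":0}], grip=40)

```text
time_s: 15.25
position: [0.5687, 0.0737, 0.0499]
tcp_rot: [[0.218, 0.05, 0.975], [-0.976, -0.008, 0.218], [0.019, -0.999, 0.047]]
force: [0.5, 1.7, 0.1]
opening: 0.642
```

Emit:
apply_moves(steps=[{"x":0,"y":0,"z":8,"spin":0},{"x":0,"y":0,"z":12,"spin":0},{"x":0,"y":0,"z":12,"spin":0},{"x":0,"y":0,"z":8,"spin":0},{"x":0,"y":0,"z":0,"spin":0},{"x":0,"y":0,"z":0,"spin":0},{"x":0,"y":0,"z":0,"spin":0},{"x":0,"y":0,"z":0,"spin":0}])

```text
time_s: 16.05
position: [0.5658, 0.073, 0.0914]
tcp_rot: [[0.218, 0.044, 0.975], [-0.976, -0.009, 0.219], [0.019, -0.999, 0.041]]
force: [-0.1, 0.8, -6.5]
opening: 0.647
```

Run:
```python
from h import *
from rig import read_state
for i in range(4):
    s=read_state(); print(np.round(s["force"],2), np.round(s["moment"],3))
    im=imaging.capture("side")
cv2.imwrite("pics/side5.png",im[:,:,::-1])
```

```text
[-0.12  0.78 -6.46] [-0.016  0.074 -0.023]
[ 0.69  0.01 -6.15] [-0.004  0.081  0.082]
[-0.46  1.21 -5.84] [ 0.068  0.057 -0.028]
[-1.03 -0.02 -5.43] [-0.021  0.053  0.037]
```

View pics/side5.png

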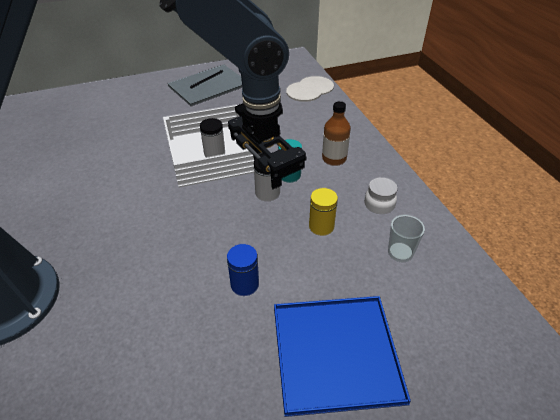

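It reads about -6.0 N (≈0.6 kg), so this is the heavy one and goes in the tray.

Emit:
apply_moves(steps=[{"x":0,"y":0,"z":15,"spin":0},{"x":0,"y":0,"z":30,"spin":0},{"x":0,"y":0,"z":30,"spin":0},{"x":0,"y":0,"z":25,"spin":0},{"x":0,"y":-15,"z":0,"spin":0},{"x":0,"y":-25,"z":0,"spin":0},{"x":0,"y":-30,"z":0,"spin":0},{"x":0,"y":-30,"z":0,"spin":0},{"x":0,"y":-30,"z":0,"spin":0},{"x":0,"y":-30,"z":0,"spin":0},{"x":0,"y":-30,"z":0,"spin":0},{"x":0,"y":-30,"z":0,"spin":0}])

```text
time_s: 17.45
position: [0.5553, -0.1553, 0.1822]
tcp_rot: [[0.226, 0.023, 0.974], [-0.974, -0.006, 0.226], [0.011, -1.0, 0.021]]
force: [1.3, -0.3, -5.8]
opening: 0.639
```

Emit:
apply_moves(steps=[{"x":0,"y":-30,"z":0,"spin":0},{"x":0,"y":-30,"z":0,"spin":0},{"x":0,"y":-30,"z":0,"spin":0},{"x":0,"y":-30,"z":0,"spin":0},{"x":0,"y":-20,"z":0,"spin":0},{"x":0,"y":-10,"z":0,"spin":0},{"x":0,"y":0,"z":0,"spin":0},{"x":0,"y":0,"z":0,"spin":0}])

```text
time_s: 18.25
position: [0.545, -0.318, 0.1689]
tcp_rot: [[0.217, 0.006, 0.976], [-0.976, 0.002, 0.217], [-0.001, -1.0, 0.007]]
force: [0.3, 1.2, -5.2]
opening: 0.644
```

Emit:
apply_moves(steps=[{"x":5,"y":0,"z":-10,"spin":0},{"x":5,"y":0,"z":-20,"spin":0},{"x":0,"y":0,"z":-25,"spin":0},{"x":0,"y":0,"z":-20,"spin":0},{"x":0,"y":0,"z":-10,"spin":0},{"x":0,"y":0,"z":0,"spin":0}])

```text
time_s: 18.85
position: [0.5581, -0.3086, 0.0798]
tcp_rot: [[0.226, 0.007, 0.974], [-0.974, 0.006, 0.226], [-0.004, -1.0, 0.008]]
force: [-0.5, -0.5, -5.8]
opening: 0.646
```

Emit:
apply_moves(steps=[{"x":0,"y":-4,"z":-8,"spin":0},{"x":0,"y":-4,"z":-8,"spin":0},{"x":0,"y":0,"z":-4,"spin":0},{"x":0,"y":0,"z":-2,"spin":0},{"x":0,"y":0,"z":0,"spin":0}])

```text
time_s: 19.35
position: [0.5604, -0.3178, 0.0586]
tcp_rot: [[0.227, 0.011, 0.974], [-0.974, 0.002, 0.227], [0.0, -1.0, 0.012]]
force: [-0.1, 0.1, -6.4]
opening: 0.649
```

Run:
```python
from h import *
im=imaging.capture("side")
cv2.imwrite("pics/side6.png",cv2.resize(im[220:420,220:480,::-1],None,fx=3,fy=3))
```

```text
(no output)
```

View pics/side6.png

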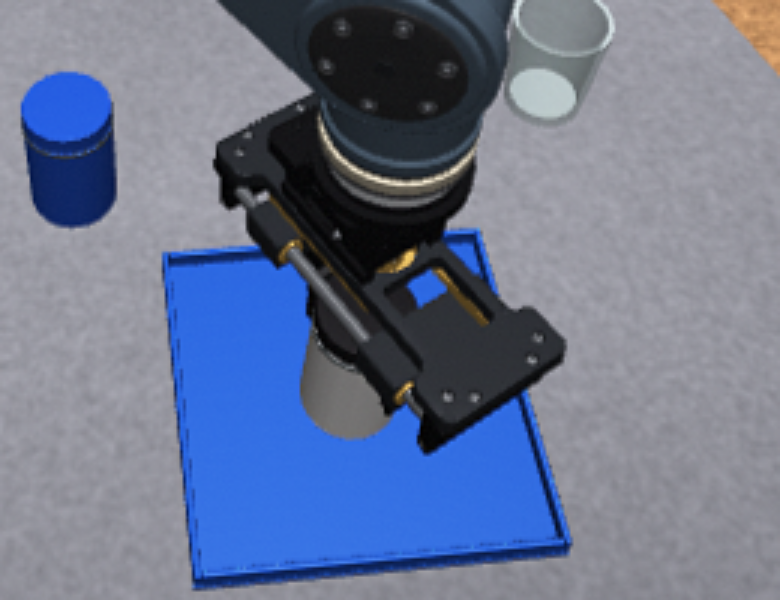

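The canister is upright near the middle of the tray, base around crop (348,420), a few mm above the floor.

Emit:
apply_moves(steps=[{"x":0,"y":0,"z":-3,"spin":0},{"x":0,"y":0,"z":-2,"spin":0},{"x":0,"y":0,"z":0,"spin":0}])

```text
time_s: 19.7
position: [0.561, -0.3184, 0.0548]
tcp_rot: [[0.227, 0.013, 0.974], [-0.974, 0.001, 0.227], [0.002, -1.0, 0.013]]
force: [0.9, 0.2, -6.1]
opening: 0.644
```

Emit:
apply_moves(steps=[{"x":0,"y":0,"z":-2,"spin":0},{"x":0,"y":0,"z":-2,"spin":0}])

```text
time_s: 19.9
position: [0.5608, -0.3185, 0.0544]
tcp_rot: [[0.228, 0.013, 0.974], [-0.974, 0.0, 0.228], [0.003, -1.0, 0.013]]
force: [-3.1, 2.0, 7.5]
opening: 0.648
```

The wrist force has turned to +7.5 N, so it has touched down. Release.

Emit:
apply_moves(steps=[{"x":0,"y":0,"z":0,"spin":0},{"x":0,"y":0,"z":0,"spin":0},{"x":0,"y":0,"z":0,"spin":0},{"x":0,"y":0,"z":0,"spin":0},{"x":0,"y":0,"z":0,"spin":0},{"x":0,"y":0,"z":0,"spin":0}], grip=87)

```text
time_s: 20.5
position: [0.564, -0.3209, 0.058]
tcp_rot: [[0.228, 0.021, 0.974], [-0.974, -0.006, 0.228], [0.011, -1.0, 0.019]]
force: [-0.5, 0.4, 0.1]
opening: 0.99
```

Emit:
apply_moves(steps=[{"x":0,"y":0,"z":10,"spin":0},{"x":0,"y":0,"z":20,"spin":0},{"x":0,"y":0,"z":30,"spin":0},{"x":0,"y":0,"z":30,"spin":0},{"x":0,"y":0,"z":30,"spin":0},{"x":0,"y":0,"z":30,"spin":0},{"x":-25,"y":-25,"z":0,"spin":0},{"x":-25,"y":-25,"z":0,"spin":0},{"x":-25,"y":-25,"z":0,"spin":0},{"x":-25,"y":-25,"z":0,"spin":0},{"x":-15,"y":-25,"z":0,"spin":0},{"x":0,"y":0,"z":0,"spin":0}])

```text
time_s: 21.7
position: [0.4456, -0.4488, 0.2228]
tcp_rot: [[0.232, 0.026, 0.972], [-0.973, -0.014, 0.232], [0.019, -1.0, 0.023]]
force: [0.7, 0.1, -1.0]
opening: 1.0
```

Run:
```python
from h import *
from rig import spotter, read_state
for n in("side","top"):
    cv2.imwrite(f"pics/{n}7.png",imaging.capture(n)[:,:,::-1])
for n in("side","top"):
    for d in spotter.cut_out("canister_a_mid",n): print(n,round(d["score"],2),np.round(d["rect"]))
```

```text
side 0.62 [330. 322.  30.  46.]
top 0.72 [405. 190.  52.  35.]
top 0.68 [176. 138.  31.  38.]
```

View pics/side7.png

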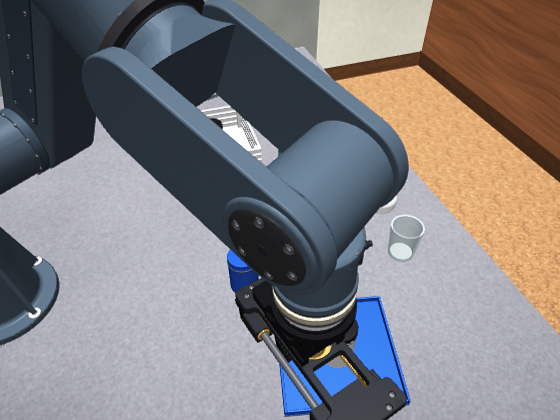

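View pics/top7.png

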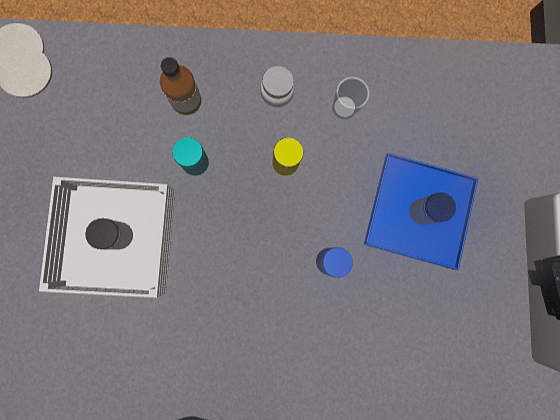

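Run:
```python
from h import *
print(ray("top",102.5,233,.095),ray("top",440,207.5,.094))
```

```text
[0.49515486 0.29959221 0.095     ] [ 0.55579699 -0.31759193  0.094     ]
```

Emit:
apply_moves(steps=[{"x":-25,"y":-30,"z":0,"spin":0},{"x":-25,"y":-30,"z":0,"spin":0},{"x":-25,"y":-30,"z":0,"spin":0},{"x":-25,"y":-20,"z":0,"spin":0},{"x":0,"y":0,"z":0,"spin":0},{"x":0,"y":0,"z":0,"spin":0},{"x":0,"y":0,"z":0,"spin":0}])

```text
time_s: 22.6
position: [0.3538, -0.5476, 0.2218]
tcp_rot: [[0.253, 0.027, 0.967], [-0.967, -0.005, 0.254], [0.011, -1.0, 0.025]]
force: [1.6, -0.0, -0.2]
opening: 1.003
```

Run:
```python
from h import *
cv2.imwrite("pics/side8.png",imaging.capture("side")[:,:,::-1])
```

```text
(no output)
```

View pics/side8.png

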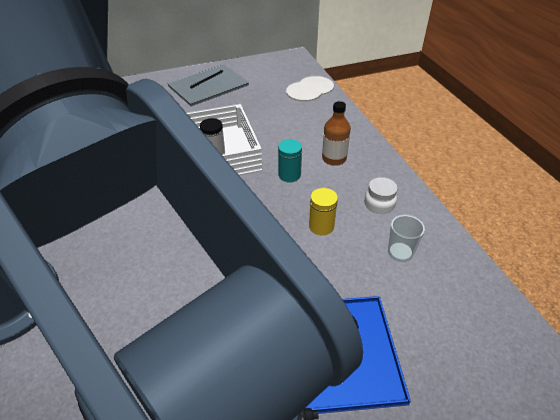

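The side view shows the basket canister upright at (212,130), while the arm hides the tray. The top view showed both upright and within about 5 mm of their container centres. The arm is clear of everything, so I'm handing in.

```bash
python3 -c "
from rig import job; print(job.hand_in())"
```

```text
the job is handed in; nothing more can be done
None
```

Both canisters are sorted and the job is handed in, with about 23 s used of the 66 s. No verdict was reported.

- **Light canister:** I lifted the canister nearer the tray first. The wrist read about 1.8 N (roughly 0.18 kg), so I stood it in the basket.
- **Heavy canister:** the second read about 6.0 N (roughly 0.6 kg), so I stood it in the tray.

**Last checks:** the top camera, after both releases, showed each canister upright and within about 6 mm of its container's centre. The gripper was open and clear of everything. The final side picture confirmed the basket canister, but the arm hid the tray, so the tray placement rests on the top view alone. When I set the light canister down, the wrist force briefly reached about 28 N.

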